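# Bring the chopstick case round and open it

### The job

Turn the loaded wooden turntable steadily by its rim, with gentle, even fingertip pressure and without pushing on anything that stands on it, until the outer end of the aluminium chopstick case points straight to the front of the sideboard, towards the robot. Then slide the case's cover gently back by its thumb bar until it is fully open against its stop, and let go, leaving the case facing front and all the crockery undisturbed.

Things in the scene. Friction and masses are not known exactly. Their poses are not given: they have to be found in the camera images.
- stand: Fixed round foot of the turntable, hidden under its disc, 250 mm across. Origin on the turning axis, on the sideboard top. Its axes are the world's: its -x points to the front of the sideboard, the robot's side.
- susan: The turntable: a plain round disc of dark solid wood, 380 mm across, 18 mm thick, no lip or handle. Origin on the turning axis at the disc's underside; the rim's upright edge spans 20 to 38 mm above the sideboard. Turns without limit about z. Its -x axis runs along the chopstick case to its outer end; when the case faces front its axes are parallel to the world's.
- susan_top (a point): Centre of the turntable's top face, 38 mm above the sideboard. The turntable is stiff, stays where left, and needs about 0.5 N m (2.6 N along the rim). Its disc sits off-centre and warped: as it turns the edge goes in and out up to 6 mm, the rim up and down up to 2 mm; follow by feel. About 12 N against the edge, or down on the rim, carries it round by friction; lighter slips, over 25 N is too hard.
- case: Aluminium chopstick case lying along a radius of the turntable, held fast between two low wooden cleats: 240 mm long, 60 mm wide; with its cover, its top is 64 mm above the sideboard. It is the only long thing on the turntable. Same origin and axes as the turntable: it reaches from x = -165 mm (outer end, 25 mm inside the rim) to x = +75 mm.
- case_tip (a point): Middle of the outer end of the chopstick case, 165 mm from the turning axis, 50 mm above the sideboard. The case faces front when this point lies straight in -x from the turning axis.
- cover (a joint): How far the sliding cover is open, in m: 0 shut, 0.100 fully open against its stop. It slides along the case from the outer end towards the middle of the turntable and beyond (to the turntable's +x) and resists with about 2 N.
- thumb_bar (a point): Middle of the thumb bar on the cover: an upright aluminium bar across the case, 40 mm wide, 10 mm thick (along the case), 10 mm high, standing on the flat cover 30 mm from its outer end; this point is 69 mm above the sideboard, the cover's flat top at 64 mm, the bar's top at 74 mm. It moves with the cover.
- dish_a: Small celadon dish, 92 mm across, 26 mm high, standing loose on the turntable beside the case (case's +y side). Origin: middle of its underside.
- dish_b: Second such celadon dish, loose on the turntable on the other side of the case.
- jar: Round glass jar with a steel screw-top lid, 67 mm across, 60 mm high, loose on the turntable. Origin: middle of its underside.
- pot: Small white porcelain sauce pot with lid and spout, 64 mm across, 58 mm high, loose on the turntable. Origin: middle of its underside.
- dish_a_spot (a point): the point of the turntable's top where the middle of the dish_a belongs; it turns with the turntable.
- dish_b_spot (a point): the point of the turntable's top where the middle of the dish_b belongs; it turns with the turntable.
- jar_spot (a point): the point of the turntable's top where the middle of the jar belongs; it turns with the turntable.
- pot_spot (a point): the point of the turntable's top where the middle of the sauce pot belongs; it turns with the turntable.
- dish_c: Third celadon dish, 92 mm across, on the sideboard near the front. Leave alone.
- lacquer_box: Lacquered wooden box with lid, 136 x 206 x 78 mm, on the sideboard to the robot's right. Leave alone.
- teapot: Celadon teapot, 136 mm across, with a copper bail handle 155 mm high, on the sideboard to the robot's left. Leave alone.

How it is judged:
By the outcome, as a careful person would: the job done as asked, in the order asked, and still so for the second after the job is handed in, with the robot touching nothing.
It also fails if it takes over 72 s, if anything falls off the work surface, if the arm or the gripper's body presses on something with over 40 N, if the wrist force passes 120 N, or if a joint passes its speed limit or range.

### The arm

A 6-joint arm with a two-finger parallel gripper is mounted at the origin on the work surface. World frame = base frame: x ahead of the robot, y to its left, z up, the work surface at z = 0. Lengths are in m, angles in rad, forces in N, time in s.
With the tool pointing down it reaches from about 0.35 to 0.975 m from the base axis. Payload 7.1 kg.
Tool frame: the origin (TCP) lies on the centre line of the jaws, within the pads' length; the fingertips stand 19 mm ahead of it and the grasp point (between the pads) is the TCP; z points along the fingers, y is the line along which they close (so a half turn about z gives the same grasp; the last joint's range is limited). The gripper opens to 88 mm and grips with 3 to 60 N. Pads are 20 mm wide; open, the fingers measure 115 mm over their backs; the gripper's body (75 mm by 178 mm) begins 61 mm behind the grasp point.
Start: joints at [1.092, 0.423, 1.63, -0, 1.089, -0.019], TCP at [0.277, 0.56, 0.242] pointing down, gripper open.
Joint ranges: [-3, 3], [-0.9, 2.11], [0.09, 2.58], [-1.31, 4.45], [0.11, 2.69], [-2.54, 2.54]. Speed limits (rad/s): [2.39, 2.39, 3.01, 3.14, 3.14, 3.14].

### API

Orientations are given as a rotation vector (axis times angle).
In Python, from station import get_state, capture, calibration, close_job, boxes_of, trace gives the robot as it stands. The module is installed in compiled form; this text tells all that it offers.
- The arm moves only by the shell command python3 -m creep 'ROWS' [FORCE]. ROWS is JSON, a list of rows, each a list of 7 numbers: the closure, from 0 (fully open) to 1 (shut), then the shift along the tool's x, y, z in mm, then the turn, a rotation vector about the tool's x, y, z in degrees. In form: [[jaw, x, y, z, rx, ry, rz], ...]. A call has exactly 8 rows; each row is the pose to reach, as a shift and turn from the pose commanded when the call began, along the tool's axes at that moment; what a row does not reach only later rows make up. A row lasts 1/8 s, in which the tool goes at most 62.5 mm and 10.7 degrees, less where a joint would pass 70% of its speed; a pose out of reach is approached as far as the arm can. A call with a gripper value outside its range is refused whole. The fingers move at their own pace and stop on an object; FORCE is the grip in N (left out, the last holds). Time passes only in rows, so rows that repeat a pose let the fingers close, or fill a call up. It gives the time, the measured TCP pose, the force, the opening and the grip force at its end, in the units of the state.
- get_state(): the state, without advancing time (a new reading comes with each control period).
- capture(name): name is "side" or "top"; returns the picture (480x640x3 uint8, blue, green, red); there is no depth.
- calibration(name): a dict with "fx", "fy", "cx", "cy" (pixels), "k1" (the pictures are not rectified: a ray, as slopes to the right and down, at radius r is drawn at 1 + k1 r^2 times it, then the intrinsics apply), "rvec" (rotation vector, rad) and "tvec" (3), from world to camera coordinates, as OpenCV has them. Camera axes: x right, y down, z forward; pixel columns grow to the right and rows downward; lengths in m; the calibration is good to about 2 mm. A picture is of the moment at which its call begins. calibration takes no time and is no camera call.
- close_job(): hands the job in; it is judged then, once.
Trained networks look in the newest picture that a camera, given by its name, has taken for a name from the list of things; names that differ only in an ending like _2 or _b are one class to them, and where a whole thing is asked for, a point or a joint stands for the part that bears it (a point fixed in the world has none). Each returns a list of dicts, best first, with "p" (0 to 1); they miss things now and then, are a little off and sometimes report something else, mostly with a low value. They report only what shows in the picture. A call takes as long as a camera call.
- boxes_of(camera, thing): "bbox" ([centre column, centre row, width, height] in pixels, round what is visible of it).
- trace(camera, thing): "region" (480x640 bool, what is visible of it) and "bbox" ([centre column, centre row, width, height] in pixels, round what is visible of it).
The state is a dict: "t": time; "joints": joint angles; "qd": joint speeds; "joint_efforts": joint torques, N m; "position": TCP position; "ee_rot": TCP orientation; "wrist_force": force on the tool from outside, world axes, zero at the start; "torque": the same for the moment, N m; "opening": finger opening in m; "finger_force": force on a finger pad.
Only numpy, scipy, OpenCV 4.12 (cv2) and the standard library are available. Lean on these libraries where they do the work, as an engineer would, in place of code of your own. Each camera call takes 0.05 s, during which the arm holds its last target. There are 200 camera calls.

## Working session

There is one attempt and no reset: what is moved stays moved. The work goes in short steps, Python scripts to look and compute and a shell command to move; the robot and the scene stay as the last step left them, time stands still between calls to the robot, and variables do not carry over. Pictures are saved under pics/ and viewed, at most 10 in all, crops included, and the job is handed in when it is done.

```bash
mkdir -p pics; cat > h.py <<'E'
import numpy as np,cv2
from station import *
from scipy.spatial.transform import Rotation as R
def ray(cam,u,v):
    c=calibration(cam);x=(u-c['cx'])/c['fx'];y=(v-c['cy'])/c['fy']
    X,Y=x,y
    for _ in range(20):
        s=1+c['k1']*(X*X+Y*Y);X,Y=x/s,y/s
    Rm=cv2.Rodrigues(np.array(c['rvec'],float))[0];t=np.array(c['tvec'],float).ravel()
    return -Rm.T@t,Rm.T@np.array([X,Y,1.])
def at(cam,u,v,z):
    o,d=ray(cam,u,v);return o+d*(z-o[2])/d[2]
def px(cam,P):
    c=calibration(cam);Rm=cv2.Rodrigues(np.array(c['rvec'],float))[0]
    p=Rm@np.array(P,float)+np.array(c['tvec'],float).ravel();x,y=p[:2]/p[2];s=1+c['k1']*(x*x+y*y)
    return np.array([c['fx']*x*s+c['cx'],c['fy']*y*s+c['cy']])
E
python3 - <<'E'
from h import *
for c in('top','side'):
    cv2.imwrite(f'pics/{c}0.png',capture(c));k=calibration(c);print(c,ray(c,320,240)[0],k['fx'],k['k1'])
for n in('susan','case','cover','dish_a','jar','pot','dish_c','lacquer_box','teapot'):
    for b in boxes_of('top',n)[:3]:
        print(n,round(b['p'],2),np.round(b['bbox']),at('top',*b['bbox'][:2],.05).round(3))
s=get_state();print(s['position'],R.from_rotvec(s['ee_rot']).as_matrix().round(2).tolist(),s['t'])
E
```

```text
top [ 0.47381782 -0.01875781  1.84641451] 616.2350729571751 -0.04791780299654666
side [ 0.32291132 -1.22189099  0.77798144] 457.8968793066385 0.033948133568724156
susan 0.9 [316. 207. 135. 132.] [ 0.64  -0.012  0.05 ]
case 0.59 [329. 194.  71.  75.] [ 0.678 -0.051  0.05 ]
cover 0.69 [327. 195.  71.  66.] [ 0.674 -0.044  0.05 ]
dish_a 0.87 [352. 221.  28.  27.] [ 0.597 -0.116  0.05 ]
dish_a 0.77 [445. 312.  33.  29.] [ 0.328 -0.386  0.05 ]
dish_a 0.7 [317. 204. 134. 129.] [ 0.65  -0.015  0.05 ]
jar 0.71 [320. 239.  28.  24.] [ 0.546 -0.023  0.05 ]
jar 0.2 [318. 202. 130. 130.] [ 0.654 -0.017  0.05 ]
pot 0.67 [280. 200.  26.  23.] [0.661 0.093 0.05 ]
dish_c 0.87 [352. 221.  28.  27.] [ 0.597 -0.116  0.05 ]
dish_c 0.77 [445. 312.  33.  29.] [ 0.328 -0.386  0.05 ]
dish_c 0.7 [317. 204. 134. 129.] [ 0.65  -0.015  0.05 ]
lacquer_box 0.55 [505. 213.  82.  47.] [ 0.616 -0.566  0.05 ]
teapot 0.88 [138. 250.  51.  61.] [0.521 0.51  0.05 ]
[0.27729887 0.56006379 0.24166146] [[-0.9, 0.44, -0.0], [0.44, 0.9, -0.0], [0.0, -0.0, -1.0]] 0.55
```

View pics/top0.png

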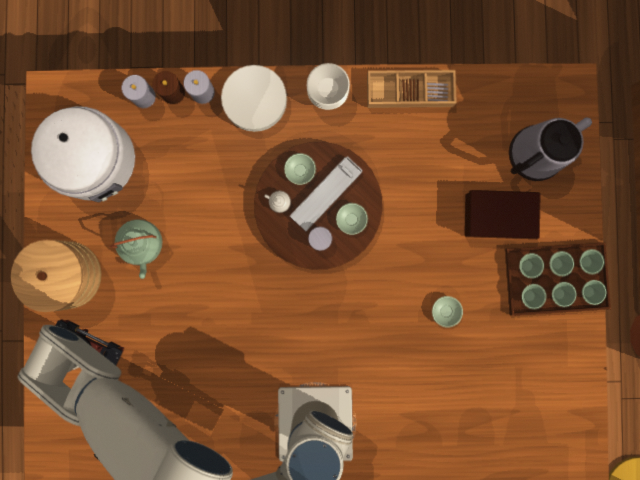

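View pics/side0.png

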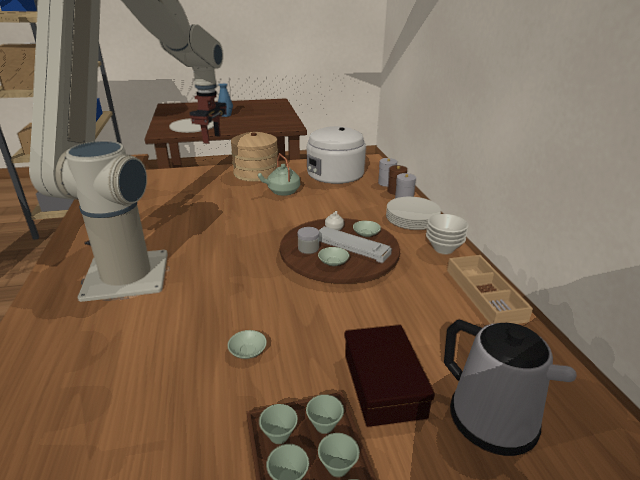

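```bash
cat >> h.py <<'E'
def case_meas(save=None):
    im=capture('top');
    if save: cv2.imwrite(save,im)
    for n in('case','cover'):
        for t in trace('top',n)[:1]:
            v,u=np.nonzero(t['region']);P=np.array([at('top',a,b,.06)[:2] for a,b in zip(u,v)])
            (c,wh,a)=cv2.minAreaRect((P*1000).astype(np.float32));m=P.mean(0)*1000
            w=np.linalg.svd(P-P.mean(0),full_matrices=False)[2][0]
            print(n,round(t['p'],2),len(u),'mid',np.round(c),np.round(m),'size',np.round(wh),'rect',round(a,1),'pca deg',np.degrees(np.arctan2(w[1],w[0])).round(1),w.round(3))
    for t in trace('top','susan')[:1]:
        v,u=np.nonzero(t['region']);h=cv2.convexHull(np.stack([u,v],1).astype(np.int32))[:,0]
        P=np.array([at('top',a,b,.038)[:2] for a,b in h])*1000
        A=np.c_[2*P,np.ones(len(P))];x=np.linalg.lstsq(A,(P**2).sum(1),rcond=None)[0]
        print('susan',t['p'],x[:2].round(1),np.sqrt(x[2]+x[:2]@x[:2]).round(1))
def things():
    for n,z,k in(('dish_a',.06,3),('jar',.098,1),('pot',.085,1)):
        for t in trace('top',n)[:k]:
            v,u=np.nonzero(t['region']);print(n,round(t['p'],2),len(u),(at('top',u.mean(),v.mean(),z)*1000).round())
E
python3 - <<'E'
from h import *
case_meas();things()
im=cv2.imread('pics/top0.png')[125:285,235:400];cv2.imwrite('pics/crop0.png',cv2.resize(im,None,fx=3.6,fy=3.6,interpolation=cv2.INTER_CUBIC))
E
```

```text
case 0.64 1819 mid [681. -42.] [679. -42.] size [ 67. 245.] rect 46.3 pca deg 136.1 [-0.721  0.693]
cover 0.62 1854 mid [677. -40.] [677. -39.] size [ 69. 237.] rect 46.0 pca deg 136.1 [-0.721  0.693]
susan 0.86 [647.6 -17.4] 188.6
dish_a 0.82 723 [ 603. -115.   60.]
dish_a 0.75 744 [752.  35.  60.]
dish_a 0.75 743 [ 332. -388.   60.]
jar 0.85 418 [546. -21.  98.]
pot 0.91 380 [655.  95.  85.]
```

View pics/crop0.png

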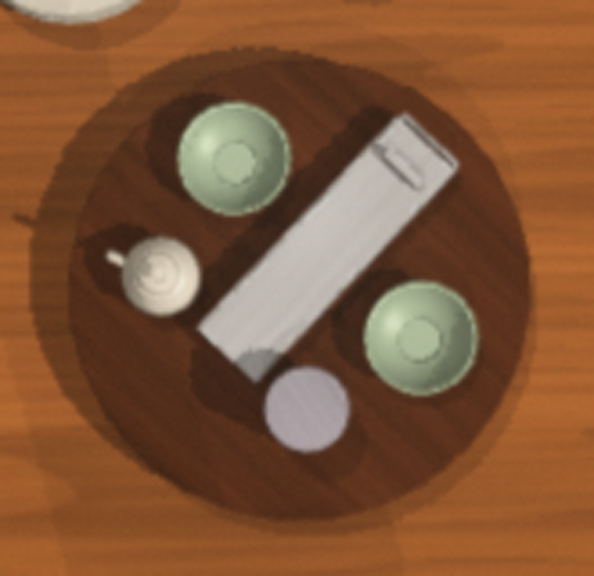

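```bash
cat >> h.py <<'E'
def goto(xyz,ang):
    "shift mm / turn deg for a down tool to world xyz (mm) with tool x at ang deg"
    s=get_state();Rm=R.from_rotvec(s['ee_rot']);a=np.radians(ang);c,n=np.cos(a),np.sin(a)
    T=R.from_matrix(np.array([[c,n,0],[n,-c,0],[0,0,-1.]]))
    print('shift',Rm.inv().apply(np.array(xyz)-np.array(s['position'])*1000).round(1),'turn',np.degrees((Rm.inv()*T).as_rotvec()).round(1))
E
python3 -c "
from h import *
goto([522,105,110],137)
T=[5,10,15,20]
print([(round(172*(np.cos(a)-1),1),round(172*np.sin(a),1)) for a in np.radians(np.arange(1,9)*3)])"
```

```text
shift [-421.2 -299.3  131.7] turn [ 0.   0.  16.7]
[(np.float64(-0.2), np.float64(9.0)), (np.float64(-0.9), np.float64(18.0)), (np.float64(-2.1), np.float64(26.9)), (np.float64(-3.8), np.float64(35.8)), (np.float64(-5.9), np.float64(44.5)), (np.float64(-8.4), np.float64(53.2)), (np.float64(-11.4), np.float64(61.6)), (np.float64(-14.9), np.float64(70.0))]
```

```bash
python3 -m creep '[[1,-30,-22,0,0,0,2],[1,-75,-54,0,0,0,4],[1,-120,-86,0,0,0,6],[1,-165,-118,0,0,0,8],[1,-210,-150,0,0,0,10],[1,-255,-182,10,0,0,12],[1,-300,-214,20,0,0,14],[1,-340,-242,40,0,0,16.7]]' 10; python3 -c "
from h import *
goto([522,105,75],137)"
```

```text
t: 1.9
position: [0.476, 0.1908, 0.2022]
ee_rot: [1.154, 2.92, 0.003]
wrist_force: [-0.2, 0.4, 0.2]
opening: 0.0114
finger_force: 0.0
shift [-92.1 -31.5 127.2] turn [ 0.1  0.1 -0.1]
```

```bash
python3 -m creep '[[1,-20,-8,20,0,0,0],[1,-50,-18,45,0,0,0],[1,-80,-28,70,0,0,0],[1,-92,-31.5,95,0,0,0],[1,-92,-31.5,115,0,0,0],[1,-92,-31.5,127,0,0,0],[1,-92,-31.5,127,0,0,0],[1,-92,-31.5,127,0,0,0]]'; python3 -c "
from h import *
goto([522,105,57],137);cv2.imwrite('pics/s1.png',cv2.resize(capture('side')[190:310,240:440],None,fx=3,fy=3,interpolation=2))"
```

```text
t: 2.9
position: [0.5208, 0.1068, 0.0753]
ee_rot: [1.152, 2.922, 0.001]
wrist_force: [-0.4, 0.1, -0.3]
opening: 0.0004
finger_force: 0.0
shift [-2.1 -0.5 18.3] turn [ 0.  0. -0.]
```

View pics/s1.png

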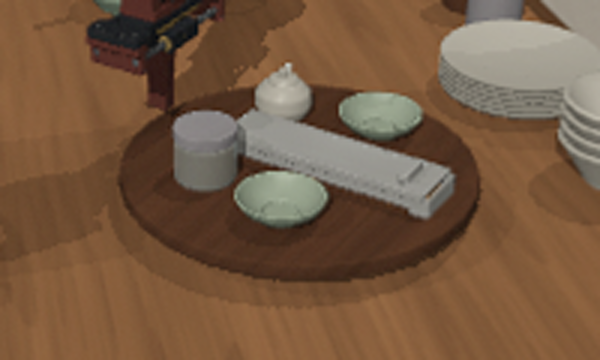

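The closed fingertip hangs just above the left rim at crop (160,100), well clear of the jar (205,150) and pot (283,95). I'll lower it by feel.

```bash
python3 -m creep '[[1,-1,0,5,0,0,0],[1,-2,0,10,0,0,0],[1,-2,0,14,0,0,0],[1,-2,0,15,0,0,0],[1,-2,0,16,0,0,0],[1,-2,0,17,0,0,0],[1,-2,0,17,0,0,0],[1,-2,0,17,0,0,0]]'
```

```text
t: 3.95
position: [0.5219, 0.1052, 0.0578]
ee_rot: [1.152, 2.922, 0.0]
wrist_force: [0.8, -0.7, 0.8]
opening: 0.0004
finger_force: 0.0
```

```bash
python3 -m creep '[[1,0,0,0.3,0,0,0],[1,0,0,0.6,0,0,0],[1,0,0,1,0,0,0],[1,0,0,1.3,0,0,0],[1,0,0,1.6,0,0,0],[1,0,0,2,0,0,0],[1,0,0,2,0,0,0],[1,0,0,2,0,0,0]]'
```

```text
t: 4.95
position: [0.5219, 0.1052, 0.0567]
ee_rot: [1.152, 2.922, 0.0]
wrist_force: [-3.6, -1.0, 13.6]
opening: 0.0008
finger_force: 6.6
```

```bash
python3 -m creep '[[1,0,1.5,0.1,0,0,0.5],[1,-0.1,4.5,0.1,0,0,1.5],[1,-0.2,9,0.1,0,0,3],[1,-0.4,12,0.1,0,0,4],[1,-0.6,15,0.1,0,0,5],[1,-0.9,18,0.1,0,0,6],[1,-1.3,21,0.1,0,0,7],[1,-1.7,24,0.1,0,0,8]]'; python3 -c "
from h import *
case_meas()"
```

```text
t: 5.95
position: [0.5395, 0.1218, 0.0567]
ee_rot: [1.354, 2.835, 0.0]
wrist_force: [-4.5, 0.2, 14.1]
opening: 0.0003
finger_force: 6.9
case 0.87 1915 mid [674. -47.] [673. -45.] size [ 69. 244.] rect 37.6 pca deg 127.9 [-0.615  0.789]
cover 0.63 1824 mid [673. -44.] [673. -44.] size [ 66. 238.] rect 38.1 pca deg 128.1 [-0.617  0.787]
susan 0.67 [647.2 -17.6] 188.6
```

```bash
python3 -m creep '[[1,0,4.2,0,0,0,1.4],[1,-0.2,9,0,0,0,3],[1,-0.5,13.5,0,0,0,4.5],[1,-0.9,18,0,0,0,6],[1,-1.5,22.5,0,0,0,7.5],[1,-2.1,26.9,0,0,0,9],[1,-2.9,31.4,0,0,0,10.5],[1,-3.8,35.8,0,0,0,12]]'
```

```text
t: 7.15
position: [0.5698, 0.1415, 0.0567]
ee_rot: [-1.644, -2.677, -0.001]
wrist_force: [-4.2, 1.9, 11.9]
opening: 0.0007
finger_force: 6.2
```

```bash
python3 -m creep '[[1,0,4.5,0.2,0,0,1.5],[1,-0.2,9,0.25,0,0,3],[1,-0.5,13.5,0.3,0,0,4.5],[1,-0.9,18,0.35,0,0,6],[1,-1.5,22.5,0.4,0,0,7.5],[1,-2.1,26.9,0.4,0,0,9],[1,-2.9,31.4,0.45,0,0,10.5],[1,-3.8,35.8,0.5,0,0,12]]'
```

```text
t: 8.15
position: [0.604, 0.1546, 0.0567]
ee_rot: [1.914, 2.49, 0.002]
wrist_force: [-3.6, 1.0, 13.3]
opening: 0.0004
finger_force: 7.1
```

```bash
python3 -m creep '[[1,0,4.5,0.1,0,0,1.5],[1,-0.2,9,0.15,0,0,3],[1,-0.5,13.5,0.2,0,0,4.5],[1,-0.9,18,0.25,0,0,6],[1,-1.5,22.5,0.3,0,0,7.5],[1,-2.1,26.9,0.35,0,0,9],[1,-2.9,31.4,0.4,0,0,10.5],[1,-3.8,35.8,0.45,0,0,12]]'; python3 -c "
from h import *
case_meas()"
```

```text
t: 9.15
position: [0.64, 0.1601, 0.0567]
ee_rot: [2.164, 2.276, 0.003]
wrist_force: [-2.1, 0.1, 15.3]
opening: 0.0005
finger_force: 7.5
case 0.68 1871 mid [650. -55.] [649. -54.] size [ 68. 242.] rect 1.2 pca deg -89.1 [ 0.016 -1.   ]
cover 0.59 1764 mid [649. -52.] [648. -52.] size [ 65. 236.] rect 1.3 pca deg 91.5 [-0.026  1.   ]
susan 0.74 [655.5 -51.5] 108.0
```

```bash
python3 -m creep '[[1,0,4.5,0,0,0,1.5],[1,-0.2,9,0,0,0,3],[1,-0.5,13.5,0,0,0,4.5],[1,-0.9,18,0,0,0,6],[1,-1.5,22.5,0,0,0,7.5],[1,-2.1,26.9,0,0,0,9],[1,-2.9,31.4,0,0,0,10.5],[1,-3.8,35.8,0,0,0,12]]'
```

```text
t: 10.35
position: [0.6759, 0.1579, 0.0568]
ee_rot: [2.39, 2.038, 0.003]
wrist_force: [-3.6, -0.0, 13.9]
opening: 0.0007
finger_force: 6.9
```

```bash
python3 -m creep '[[1,0,4.5,0,0,0,1.5],[1,-0.2,9,0,0,0,3],[1,-0.5,13.5,0,0,0,4.5],[1,-0.9,18,0,0,0,6],[1,-1.5,22.5,0,0,0,7.5],[1,-2.1,26.9,0,0,0,9],[1,-2.9,31.4,0,0,0,10.5],[1,-3.8,35.8,0,0,0,12]]'
```

```text
t: 11.35
position: [0.7104, 0.1483, 0.0568]
ee_rot: [2.59, 1.777, 0.002]
wrist_force: [-3.0, 0.1, 13.2]
opening: 0.0006
finger_force: 6.7
```

```bash
python3 -m creep '[[1,0,4.5,0,0,0,1.5],[1,-0.2,9,0,0,0,3],[1,-0.5,13.5,0.1,0,0,4.5],[1,-0.9,18,0.1,0,0,6],[1,-1.5,22.5,0.1,0,0,7.5],[1,-2.1,26.9,0.1,0,0,9],[1,-2.9,31.4,0.1,0,0,10.5],[1,-3.8,35.8,0.1,0,0,12]]'
```

```text
t: 12.35
position: [0.7423, 0.1317, 0.0568]
ee_rot: [2.762, 1.496, 0.002]
wrist_force: [-4.9, -1.6, 14.8]
opening: 0.0004
finger_force: 6.9
```

```bash
python3 -m creep '[[1,0,4.5,0,0,0,1.5],[1,-0.2,9,0,0,0,3],[1,-0.5,13.5,0,0,0,4.5],[1,-0.9,18,0,0,0,6],[1,-1.5,22.5,0,0,0,7.5],[1,-2.1,26.9,0,0,0,9],[1,-2.9,31.4,0,0,0,10.5],[1,-3.8,35.8,0,0,0,12]]'; python3 -c "
from h import *
case_meas()"
```

```text
t: 13.35
position: [0.7699, 0.1089, 0.0567]
ee_rot: [2.903, 1.2, 0.0]
wrist_force: [-5.9, -1.8, 14.0]
opening: 0.0006
finger_force: 7.1
case 0.83 1803 mid [615. -41.] [614. -44.] size [241.  67.] rect 43.3 pca deg -137.6 [-0.738 -0.674]
cover 0.74 1705 mid [618. -40.] [616. -42.] size [233.  65.] rect 43.5 pca deg -137.4 [-0.736 -0.677]
susan 0.74 [641.9 -23.5] 180.8
```

```bash
python3 -m creep '[[1,0,4.5,0,0,0,1.5],[1,-0.2,9,0,0,0,3],[1,-0.5,13.5,0,0,0,4.5],[1,-0.9,18,0,0,0,6],[1,-1.5,22.5,0,0,0,7.5],[1,-2.1,26.9,0,0,0,9],[1,-2.9,31.4,0,0,0,10.5],[1,-3.8,35.8,0,0,0,12]]'
```

```text
t: 14.55
position: [0.7922, 0.0809, 0.0568]
ee_rot: [-3.013, -0.89, 0.001]
wrist_force: [-6.9, -0.5, 14.7]
opening: 0.0003
finger_force: 7.2
```

```bash
python3 -m creep '[[1,0,4.5,0,0,0,1.5],[1,-0.2,9,0,0,0,3],[1,-0.5,13.5,0,0,0,4.5],[1,-0.9,18,0,0,0,6],[1,-1.5,22.5,0,0,0,7.5],[1,-2.1,26.9,0,0,0,9],[1,-2.9,31.4,0,0,0,10.5],[1,-3.8,35.8,0,0,0,12]]'
```

```text
t: 15.55
position: [0.808, 0.049, 0.0568]
ee_rot: [-3.089, -0.57, 0.002]
wrist_force: [-8.1, 0.5, 14.8]
opening: -0.0
finger_force: 7.5
```

```bash
python3 -m creep '[[1,-0.2,4.5,0,0,0,1.5],[1,-0.5,9,0,0,0,3],[1,-0.9,13.5,0,0,0,4.5],[1,-1.4,18,0,0,0,6],[1,-2.1,22.5,0,0,0,7.5],[1,-2.8,26.9,0,0,0,9],[1,-3.6,30.5,0,0,0,10.2],[1,-4.2,33,0,0,0,11]]'; python3 -c "
from h import *
case_meas('pics/top2.png')"
```

```text
t: 16.55
position: [0.8165, 0.0171, 0.0568]
ee_rot: [-3.129, -0.272, -0.0]
wrist_force: [-6.0, 1.9, 13.7]
opening: 0.0006
finger_force: 6.6
cover 0.21 718 mid [ 333. -388.] [ 333. -388.] size [86. 84.] rect 44.3 pca deg -83.2 [ 0.119 -0.993]
susan 0.84 [642.5  -7.4] 188.7
```

```bash
python3 -m creep '[[1,-0.2,3,0,0,0,1],[1,-0.4,6.6,0,0,0,2.2],[1,-0.7,10.5,0,0,0,3.5],[1,-1.1,14.4,0,0,0,4.8],[1,-1.6,18,0,0,0,6],[1,-2,21,0,0,0,7],[1,-2.4,23.4,0,0,0,7.8],[1,-2.7,24.9,0,0,0,8.3]]'
python3 -c "
from h import *
case_meas();cv2.imwrite('pics/s2.png',cv2.resize(capture('side')[180:310,240:440],None,fx=3,fy=3,interpolation=2))"
```

```text
t: 17.75
position: [0.8186, -0.0076, 0.0568]
ee_rot: [-3.14, -0.045, -0.002]
wrist_force: [-3.7, 3.0, 11.2]
opening: 0.0004
finger_force: 5.8
susan 0.88 [644.6  -7.7] 187.1
```

View pics/s2.png

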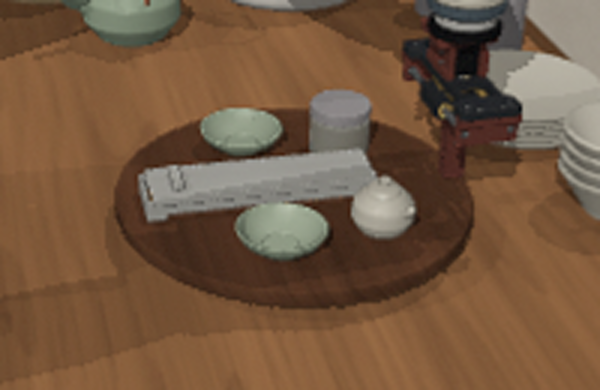

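```bash
python3 -m creep '[[1,0,0,-3,0,0,0],[1,0,0,-15,0,0,0],[1,0,0,-40,0,0,0],[1,0,0,-70,0,0,0],[1,0,-10,-110,0,0,0],[1,-20,-50,-140,0,0,0],[1,-60,-100,-160,0,0,0],[1,-100,-150,-170,0,0,0]]'
python3 -m creep '[[1,-30,-50,0,0,0,0],[1,-60,-100,0,0,0,0],[1,-80,-140,0,0,0,0],[1,-90,-160,0,0,0,0],[1,-90,-160,0,0,0,0],[1,-90,-160,0,0,0,0],[1,-90,-160,0,0,0,0],[1,-90,-160,0,0,0,0]]'
python3 -c "
from h import *
case_meas('pics/top3.png');things()
im=cv2.imread('pics/top3.png')[125:285,235:400];cv2.imwrite('pics/crop3.png',cv2.resize(im,None,fx=3.6,fy=3.6,interpolation=cv2.INTER_CUBIC))"
```

```text
t: 19.0
position: [0.718, 0.1346, 0.2269]
ee_rot: [-3.141, -0.044, -0.006]
wrist_force: [0.5, -0.1, -0.0]
opening: 0.0005
finger_force: 0.0
t: 20.0
position: [0.624, 0.2897, 0.2232]
ee_rot: [3.141, 0.043, -0.0]
wrist_force: [0.4, 0.0, -0.4]
opening: 0.0003
finger_force: 0.0
case 0.89 1804 mid [606. -11.] [606. -11.] size [237.  65.] rect 0.2 pca deg 179.8 [-1.     0.004]
cover 0.82 1782 mid [608. -12.] [607. -11.] size [ 64. 233.] rect 89.4 pca deg 179.8 [-1.     0.004]
susan 0.65 [643.2  -6.8] 187.9
dish_a 0.9 772 [608.  93.  60.]
dish_a 0.65 760 [ 332. -388.   60.]
dish_a 0.61 752 [ 606. -117.   60.]
jar 0.85 467 [711.  64.  98.]
pot 0.84 380 [711. -95.  85.]
```

View pics/crop3.png

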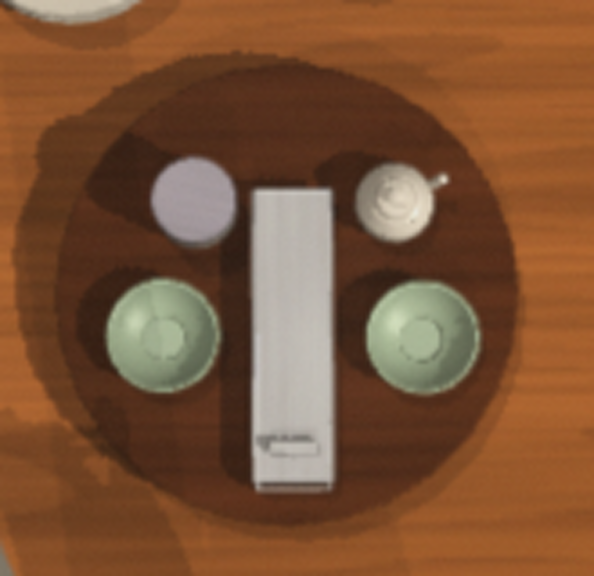

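```bash
python3 -c "
from h import *
b=at('top',315.6,248.6,.074)*1000;print(b)
print(at('top',252/3.6+235,490/3.6+125,.062),at('top',333/3.6+235,490/3.6+125,.062))
goto([b[0]-32,-11,150],0)
goto([b[0]-32,-11,86],0)"
```

```text
[518.15863443 -10.31675032  74.        ]
[0.48260067 0.02082421 0.062     ] [ 0.48185421 -0.04428236  0.062     ]
shift [-146.   297.7   73.4] turn [0.  0.  1.7]
shift [-146.   297.7  137.4] turn [0.  0.  1.7]
```

```bash
python3 -m creep '[[1,-22,45,0,0,0,0.2],[1,-46,95,0,0,0,0.5],[1,-70,145,0,0,0,0.8],[1,-95,195,0,0,0,1],[1,-122,245,20,0,0,1.4],[1,-144,280,40,0,0,1.7],[1,-152,297.5,65,0,0,1.7],[1,-152,297.5,73,0,0,1.7]]'
python3 -m creep '[[1,0,0,10,0,0,0],[1,0,0,25,0,0,0],[1,0,0,40,0,0,0],[1,0,0,52,0,0,0],[1,0,0,60,0,0,0],[1,0,0,63,0,0,0],[1,0,0,63,0,0,0],[1,0,0,63,0,0,0]]'
python3 -c "
from h import *
goto([480,-11,86],0)
cv2.imwrite('pics/s3.png',cv2.resize(capture('side')[200:290,260:400],None,fx=5,fy=5,interpolation=2))"
```

```text
t: 21.35
position: [0.4791, -0.0117, 0.1495]
ee_rot: [-3.142, 0.004, 0.003]
wrist_force: [0.2, -0.4, -0.5]
opening: 0.0001
finger_force: 0.0
t: 22.35
position: [0.4804, -0.011, 0.0878]
ee_rot: [3.142, -0.001, 0.001]
wrist_force: [-0.1, -0.1, 0.3]
opening: 0.0006
finger_force: 0.0
shift [-0.4  0.   1.8] turn [ 0.  -0.  -0.1]
```

View pics/s3.png

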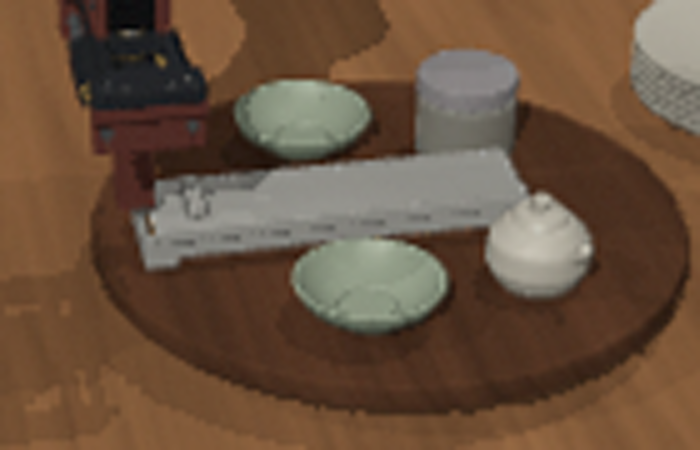

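The fingertip at crop (135,185) stands just outside the thumb bar at (195,195), over the case's outer end. Next I advance gently until it touches.

```bash
python3 -m creep '[[1,2,0,0.5,0,0,0],[1,5,0,1,0,0,0],[1,8,0,1,0,0,0],[1,11,0,1,0,0,0],[1,14,0,1,0,0,0],[1,17,0,1,0,0,0],[1,20,0,1,0,0,0],[1,23,0,1,0,0,0]]'
```

```text
t: 23.4
position: [0.5027, -0.0109, 0.0863]
ee_rot: [-3.142, 0.001, 0.002]
wrist_force: [-1.9, -0.5, 2.1]
opening: 0.0003
finger_force: 1.0
```

```bash
python3 -m creep '[[1,2.5,0,-0.8,0,0,0],[1,6,0,-1,0,0,0],[1,10,0,-1,0,0,0],[1,14,0,-1,0,0,0],[1,18,0,-1,0,0,0],[1,22,0,-1,0,0,0],[1,26,0,-1,0,0,0],[1,30,0,-1,0,0,0]]'
```

```text
t: 24.4
position: [0.5334, -0.011, 0.0874]
ee_rot: [3.142, -0.001, 0.0]
wrist_force: [-1.8, -0.5, -2.6]
opening: 0.0005
finger_force: 1.1
```

```bash
python3 -m creep '[[1,4,0,0,0,0,0],[1,8,0,0,0,0,0],[1,12,0,0,0,0,0],[1,16,0,0,0,0,0],[1,20,0,0,0,0,0],[1,24,0,0,0,0,0],[1,28,0,0,0,0,0],[1,32,0,0,0,0,0]]'; python3 -c "
from h import *
case_meas('pics/top4.png')
print(boxes_of('top','thumb_bar')[:2])
cv2.imwrite('pics/s4.png',cv2.resize(capture('side')[200:290,260:400],None,fx=5,fy=5,interpolation=2))"
```

```text
t: 25.4
position: [0.5654, -0.011, 0.0874]
ee_rot: [3.142, -0.001, 0.0]
wrist_force: [-2.3, -2.3, -0.1]
opening: 0.0007
finger_force: 1.1
case 0.82 1117 mid [713. -12.] [713. -13.] size [ 61. 152.] rect 89.3 pca deg 178.4 [-1.     0.028]
cover 0.7 1151 mid [713. -11.] [713. -12.] size [ 64. 152.] rect 89.3 pca deg 179.9 [-1.     0.002]
susan 0.97 [644.1  -7.5] 189.9
[{'bbox': [315.8, 182.0, 23.7, 53.0], 'p': 0.62}]
```

View pics/s4.png

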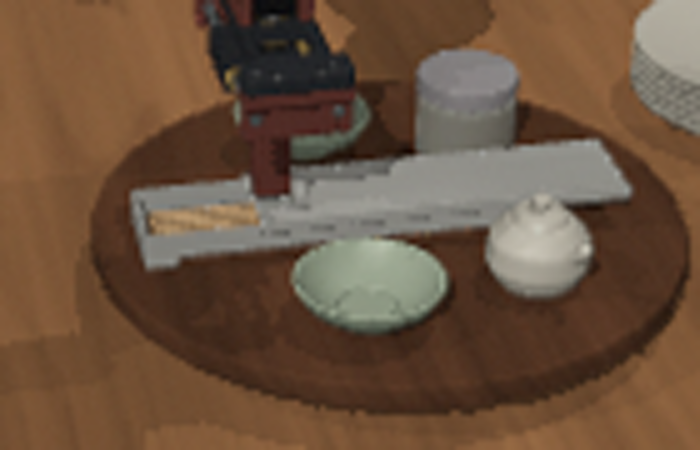

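The cover is about two thirds open, with chopsticks showing at crop (200,218). The rest goes slower, feeling for the stop.

```bash
python3 -m creep '[[1,4,0,0,0,0,0],[1,8,0,0,0,0,0],[1,12,0,0,0,0,0],[1,16,0,0,0,0,0],[1,19,0,0,0,0,0],[1,22,0,0,0,0,0],[1,24.5,0,0,0,0,0],[1,27,0,0,0,0,0]]'
```

```text
t: 26.7
position: [0.5922, -0.011, 0.0874]
ee_rot: [3.142, -0.001, -0.0]
wrist_force: [-1.9, -0.8, 2.2]
opening: 0.0003
finger_force: 1.0
```

```bash
python3 -m creep '[[1,0.7,0,0,0,0,0],[1,1.3,0,0,0,0,0],[1,2,0,0,0,0,0],[1,2.5,0,0,0,0,0],[1,3,0,0,0,0,0],[1,3.5,0,0,0,0,0],[1,4,0,0,0,0,0],[1,4,0,0,0,0,0]]'
```

```text
t: 27.7
position: [0.5962, -0.011, 0.0874]
ee_rot: [3.142, -0.001, 0.0]
wrist_force: [-1.6, -1.4, 1.3]
opening: 0.0005
finger_force: 0.9
```

```bash
python3 -m creep '[[1,0.3,0,0,0,0,0],[1,0.6,0,0,0,0,0],[1,0.9,0,0,0,0,0],[1,1.2,0,0,0,0,0],[1,1.5,0,0,0,0,0],[1,1.5,0,0,0,0,0],[1,1.5,0,0,0,0,0],[1,1.5,0,0,0,0,0]]'
```

```text
t: 28.7
position: [0.5964, -0.011, 0.0873]
ee_rot: [-3.142, 0.001, 0.004]
wrist_force: [-7.3, -0.9, 5.8]
opening: -0.0
finger_force: 3.4
```

```bash
python3 -m creep '[[1,-1,0,0,0,0,0],[1,-4,0,0,0,0,0],[1,-8,0,-1,0,0,0],[1,-8,0,-12,0,0,0],[1,-8,0,-35,0,0,0],[1,-8,0,-65,0,0,0],[1,-8,0,-100,0,0,0],[1,-8,-20,-130,0,0,0]]'
python3 -m creep '[[1,0,-30,0,0,0,0],[1,0,-75,0,0,0,0],[1,0,-125,0,0,0,0],[1,0,-175,0,0,0,0],[1,0,-225,0,0,0,0],[1,0,-260,0,0,0,0],[1,0,-280,0,0,0,0],[1,0,-280,0,0,0,0]]'
python3 -c "
from h import *
case_meas('pics/top5.png');things()
im=cv2.imread('pics/top5.png')[125:285,235:400];cv2.imwrite('pics/crop5.png',cv2.resize(im,None,fx=3.6,fy=3.6,interpolation=cv2.INTER_CUBIC))"
```

```text
t: 29.7
position: [0.5903, 0.0084, 0.2197]
ee_rot: [3.141, -0.004, 0.003]
wrist_force: [0.6, 0.1, -0.3]
opening: 0.0005
finger_force: 0.0
t: 30.7
position: [0.5898, 0.2898, 0.2177]
ee_rot: [-3.142, -0.001, -0.001]
wrist_force: [-0.5, -0.3, -0.4]
opening: 0.0004
finger_force: 0.0
case 0.9 2452 mid [659. -15.] [661. -13.] size [ 67. 330.] rect 89.4 pca deg 179.5 [-1.     0.008]
cover 0.84 1790 mid [704. -11.] [705. -12.] size [ 64. 234.] rect 89.3 pca deg 179.6 [-1.     0.007]
susan 0.74 [643.2  -6.8] 188.5
dish_a 0.86 696 [ 332. -388.   60.]
dish_a 0.76 746 [608.  93.  60.]
dish_a 0.57 786 [ 605. -118.   60.]
pot 0.55 392 [712. -95.  85.]
```

View pics/crop5.png

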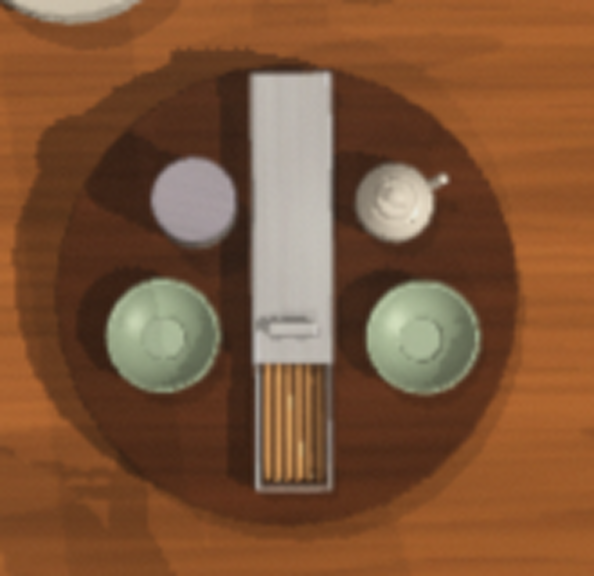

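The case faces front at about 179.6° (target 180°). The cover is against its stop, with its outer edge at crop row 362, and the crockery hasn't shifted. Handing in.

```bash
python3 -c "
from station import *
print(close_job())"
```

```text
the job is handed in; nothing more can be done
None
```

The job is handed in at about 31 s: the chopstick case faces front to within about half a degree, its cover is fully open against the stop, the crockery sits where it did on the turntable, and the robot is clear of everything.

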